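Slide a soldering sled round the corner of its jig track until the latch clicks

TASK

Draw the bolt by its red knob so that the track is open, then slide the blue sled with its green glass nugget along the track, round the brass corner and gently on into the narrow end until it is fully home against the end stop and the yellow spring roller has snapped back behind it. Keep the sled down in its track and the nugget in its nest all the way, never force the sled if it binds, and leave the things beside the jig where they are.

Things in the scene. Friction and masses are not known exactly. Their poses are not given: they have to be found in the camera images.
- track: Fixed plywood jig board 240x235x8 mm with rails 16 mm high (tops 24 mm above bench) forming an L channel 46 mm wide. Origin: on the bench, centre of the bend's arc; z up. Channel centre line: x=-62 mm from y=+115 (closed end, start) in -y direction to y=0; quarter circle of radius 62 mm about the origin to (0,-62); then y=-62 mm in +x direction to the end stop.
- bend_mid (a point): Mid-point of the bend's centre line (track x = y = -44 mm), on the board's top; axes as the track. The two brass corner rails beside it may be set up to 2 mm off along the track's diagonal; this is not reported and leaves small steps where they meet the straight rails.
- pocket_mouth (a point): Point on the board's top on the end leg's centre line at track x = 34 mm; axes as the track. From x = 10 to 34 mm the channel narrows to a pocket 40 mm wide. The dark steel end stop, 35 mm high, crosses the pocket; its face is anywhere from track x = 96 to 120 mm: it is adjustable, not reported, and has to be felt. Rails and stop are rigid.
- sled: Blue block, 52 long (x, +x is its front) x 38 wide x 28 mm high, front corners rounded, 0.35 to 0.6 kg, loose in the channel; origin: centre of its underside. A steel post 12 mm in diameter stands 13 mm behind its centre, 36 to 96 mm above the bench. The front half of its top bears a ring of eight brass pins 6 mm high, the nest.
- sled_post (a point): Point on the axis of the sled's steel post, 71 mm above the bench, 25 mm under the post's top; axes as the sled (+x to its front). When the sled is home it lies at x = 57 to 81 mm, y = -62 mm of the track, depending on the stop's setting. The sled slides easily on the board (friction about 0.2) but tips forward and binds if its post is pushed hard and high.
- nest (a point): Centre of the sled's pin nest, on the sled's top face, 11.5 mm ahead of the sled's centre.
- nugget: Green glass nugget, 21 mm across, 9 mm high, lying loose in the sled's nest; origin at the centre of its underside.
- bolt (a joint): Steel barrel bolt across the start leg ahead of the sled at y = +40 mm of the track. 0 = shut, 0.034 m = fully drawn; it opens towards +x of the track, needs about 2 N and stays where it is left. The way is clear above 0.028.
- bolt_knob (a point): Point on the axis of the bolt's upright red-topped knob, 12 mm in diameter, its top 83 mm above the bench; this point lies 70 mm above the bench.
- latch (a joint): Yellow spring roller, 18 mm across, at the outer side of the pocket just above the rail, on the end stop's bracket. 0 = sprung out into the channel (m); grows to about 0.005 as the passing sled pushes it aside (4 to 8 N of push on the sled), and springs back to about 0 behind the sled's tail when the sled is at the stop (1 to 3 mm play).
- oil: Small cream plastic bottle with red cap, 35 mm across, 73 mm high, standing beside the jig; origin at the centre of its underside. Not to be moved.
- tin: Small grey metal tin, 52 mm across, 34 mm high, beside the jig; origin at the centre of its underside. Not to be moved.
- spare_nugget: Spare pink glass nugget, 21 mm across, on the bench beside the jig; origin at the centre of its underside. Not to be moved.

How it is judged:
By the outcome, as a careful person would: the job done as asked, in the order asked, and still so for the second after the job is handed in, with the robot touching nothing.
It also fails if it takes over 58 s, if anything falls off the work surface, if the arm or the gripper's body presses on something with over 40 N, if the wrist force passes 120 N, or if a joint passes its speed limit or range.

ROBOT

A 6-joint arm with a two-finger parallel gripper is mounted at the origin on a cart in front of the work surface, level with it; the furniture and walls round the work are solid. World frame = base frame: x ahead of the robot, y to its left, z up, the work surface at z = 0. Lengths are in m, angles in rad, forces in N, time in s.
With the tool pointing down it reaches from about 0.35 to 0.775 m from the base axis. Payload 5.5 kg.
Tool frame: the origin (TCP) lies between the finger pads; the fingertips stand 17 mm ahead of it and the grasp point (between the pads) lies 2 mm behind it (env.finger_overhang is the distance from the TCP to the fingertips, in m); z points along the fingers, y is the line along which they close (so a half turn about z gives the same grasp; the last joint's range is limited). The gripper opens to 85 mm and grips with 20 to 120 N. Pads are 22 mm wide; open, the fingers measure 114 mm over their backs; the gripper's body (76 mm by 85 mm) begins 54 mm behind the grasp point. The pads swing forward as they close: fully open they stand 13 mm farther back than shut.
Start: joints at [-1.244, 0.313, 0.046, 1.304, 0, 1.431], TCP at [0.259, -0.514, 0.248] pointing down, gripper open.
Joint ranges: [-2.76, 2.76], [-0.86, 1.69], [-1.03, 1.26], [-2.2, 2.34], [-1.47, 1.5], [-3.14, 3.14]. Speed limits (rad/s): [2.57, 2.57, 3.14, 3.14, 3.14, 3.14].

INTERFACE

Orientations are given as a unit quaternion [w, x, y, z].
In Python, from workcell import env gives the robot as it stands. The module is installed in compiled form; this text tells all that it offers.
- The arm moves only by the shell command python3 -m pendant 'ROWS' [FORCE]. ROWS is JSON, a list of rows, each a list of 5 numbers: the gripper's target within -1 to 1 (fully open at 1, half-way at 0, shut at -1), then the shift along the tool's x, y, z in m, then the turn about the tool's z in rad. A call has 1 to 8 rows; each row shifts and turns the commanded pose from where the row before left it, along the tool's axes as they then stand; what a row does not reach is not made up. A row lasts 1/8 s, in which the tool goes at most 62.5 mm and 10.7 degrees, less where a joint would pass 70% of its speed; a pose out of reach is approached as far as the arm can. A call with a gripper value outside its range is refused whole. The fingers move at their own pace and stop on an object; FORCE is the grip in N (left out, the last holds). Time passes only in rows, so rows that do not move let the fingers close. It gives the time, the measured TCP pose, the force, the opening and the grip force at its end, in the units of the state.
- env.get_state(): the state, without advancing time (a new reading comes with each control period).
- env.read_camera(name): name is "scene" or "side" or "wrist"; returns the picture (420x560x3 uint8, red, green, blue); there is no depth.
- env.calibration(name): a dict with "K" (3x3 intrinsics, pixels), "T" (4x4, takes a point from camera to world coordinates); the wrist camera has in their place "tool_from_camera" (4x4, takes a point from camera to tool coordinates, whose origin is the TCP and whose axes are the flange's). Camera axes: x right, y down, z forward; pixel columns grow to the right and rows downward; lengths in m; the calibration is good to about 2 mm. The wrist camera is an equidistant fisheye: a pixel r from the principal point sees the ray r / f radians off the axis. A picture is of the moment at which its call begins: read the wrist's pose just before it. calibration takes no time and is no camera call.
- env.hand_in(): hands the job in; it is judged then, once.
Trained networks look in the newest picture that a camera, given by its name, has taken for a name from the list of things; names that differ only in an ending like _2 or _b are one class to them, and where a whole thing is asked for, a point or a joint stands for the part that bears it (a point fixed in the world has none). Each returns a list of dicts, best first, with "score" (0 to 1); they miss things now and then, are a little off and sometimes report something else, mostly with a low value. They report only what shows in the picture. A call takes as long as a camera call.
- env.recognise(camera, label): "centre" ([column, row] in pixels, amid what is visible of it).
The state is a dict: "clock": time; "joint_pos": joint angles; "qvel": joint speeds; "tau": joint torques, N m; "tcp_pos": TCP position; "orientation": TCP orientation; "wrist_force": force on the tool from outside, world axes, zero at the start; "ft_torque": the same for the moment, N m; "finger_gap": finger opening in m; "grip_force": force on a finger pad.
Only numpy, scipy, OpenCV 4.12 (cv2) and the standard library are available. Lean on these libraries where they do the work, as an engineer would, in place of code of your own. Each camera call takes 0.05 s, during which the arm holds its last target. There are 200 camera calls.

## Working session

There is one attempt and no reset: what is moved stays moved. The work goes in short steps, Python scripts to look and compute and a shell command to move; the robot and the scene stay as the last step left them, time stands still between calls to the robot, and variables do not carry over. Pictures are saved under pics/ and viewed, at most 10 in all, crops included, and the job is handed in when it is done.

```bash
mkdir -p pics
cat > h.py <<'E'
import numpy as np, cv2
from workcell import env
def ray(cam,px):
    c=env.calibration(cam);K=np.array(c["K"]);T=np.array(c["T"])
    d=T[:3,:3]@np.linalg.solve(K,[px[0],px[1],1.]);return T[:3,3],d/np.linalg.norm(d)
def atz(cam,px,z):
    o,d=ray(cam,px);return o+d*(z-o[2])/d[2]
def tri(a,b):
    (o1,d1),(o2,d2)=a,b
    A=np.stack([d1,-d2],1);t=np.linalg.lstsq(A,o2-o1,rcond=None)[0]
    p,q=o1+t[0]*d1,o2+t[1]*d2;return (p+q)/2,np.linalg.norm(p-q)
E
python3 - <<'E'
from h import *
np.set_printoptions(precision=3,suppress=True)
for c in("scene","side"):
    im=env.read_camera(c);cv2.imwrite(f"pics/{c}0.png",im[:,:,::-1])
    cal=env.calibration(c);print(c,np.array(cal["K"]).tolist(),np.array(cal["T"])[:3].round(3).tolist())
for l in("track","sled","sled_post","nest","nugget","bolt","bolt_knob","latch","oil","tin","spare_nugget"):
    for c in("scene","side"):
        r=env.recognise(c,l);print(l,c,[(np.round(x["centre"]),round(x["score"],2)) for x in r[:2]])
s=env.get_state();print({k:np.round(v,3) for k,v in s.items()}, env.finger_overhang)
E
```

```text
scene [[437.5598094545611, 0.0, 283.7302568804448], [0.0, 437.5598094545611, 218.31335042800842], [0.0, 0.0, 1.0]] [[-0.885, -0.252, 0.392, 0.242], [-0.466, 0.464, -0.753, 0.583], [0.008, -0.849, -0.528, 0.507]]
side [[498.8604385923705, 0.0, 276.1078383778956], [0.0, 498.8604385923705, 208.12433788841622], [0.0, 0.0, 1.0]] [[-0.947, -0.112, 0.3, 0.303], [-0.32, 0.406, -0.856, 0.769], [-0.025, -0.907, -0.42, 0.474]]
track scene []
track side [(array([303., 239.]), 0.63)]
sled scene [(array([321., 271.]), 0.66)]
sled side [(array([333., 252.]), 0.72), (array([214., 248.]), 0.64)]
sled_post scene [(array([322., 268.]), 0.84)]
sled_post side [(array([331., 251.]), 0.75), (array([307., 208.]), 0.52)]
nest scene [(array([322., 265.]), 0.67), (array([300., 246.]), 0.58)]
nest side [(array([334., 252.]), 0.91)]
nugget scene [(array([302., 248.]), 0.33)]
nugget side [(array([334., 253.]), 0.69), (array([304., 239.]), 0.65)]
bolt scene [(array([316., 240.]), 0.68)]
bolt side [(array([317., 220.]), 0.76), (array([333., 252.]), 0.31)]
bolt_knob scene [(array([311., 239.]), 0.5)]
bolt_knob side 
[... 186 characters left out ...]
5)]
tin scene [(array([361., 213.]), 0.85)]
tin side [(array([362., 204.]), 0.86)]
spare_nugget scene [(array([215., 235.]), 0.52), (array([315., 209.]), 0.52)]
spare_nugget side [(array([213., 247.]), 0.42)]
{'clock': np.float64(1.2), 'joint_pos': array([-1.244,  0.313,  0.046,  1.304,  0.   ,  1.431]), 'qvel': array([-0.001,  0.   ,  0.001, -0.   ,  0.001, -0.   ]), 'tau': array([  0.   , -48.048,  29.881,   0.001,   0.   ,  -0.   ]), 'tcp_pos': array([ 0.259, -0.514,  0.248]), 'orientation': array([0.   , 0.973, 0.231, 0.   ]), 'wrist_force': array([ 0.702, -0.064, -0.246]), 'ft_torque': array([ 0.033,  0.027, -0.015]), 'grip_force': np.float64(0.0), 'finger_gap': np.float64(0.086)} 0.017
```

Run:
```python
import cv2
for c,(x,y) in(("scene",(190,160)),("side",(200,160))):
    im=cv2.imread(f"pics/{c}0.png")[y:y+150,x:x+200]
    cv2.imwrite(f"pics/{c}0c.png",cv2.resize(im,None,fx=4,fy=4,interpolation=cv2.INTER_CUBIC))
```

```text
(no output)
```

View pics/scene0c.png

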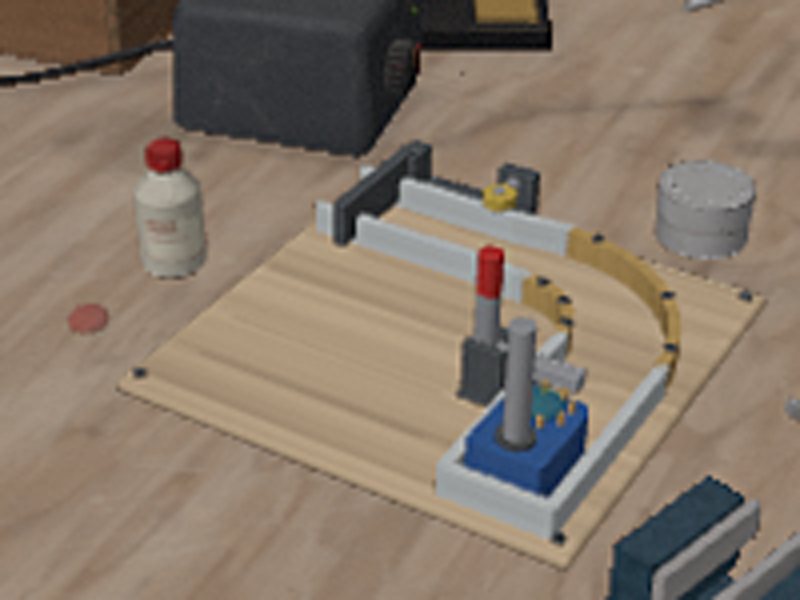

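View pics/side0c.png

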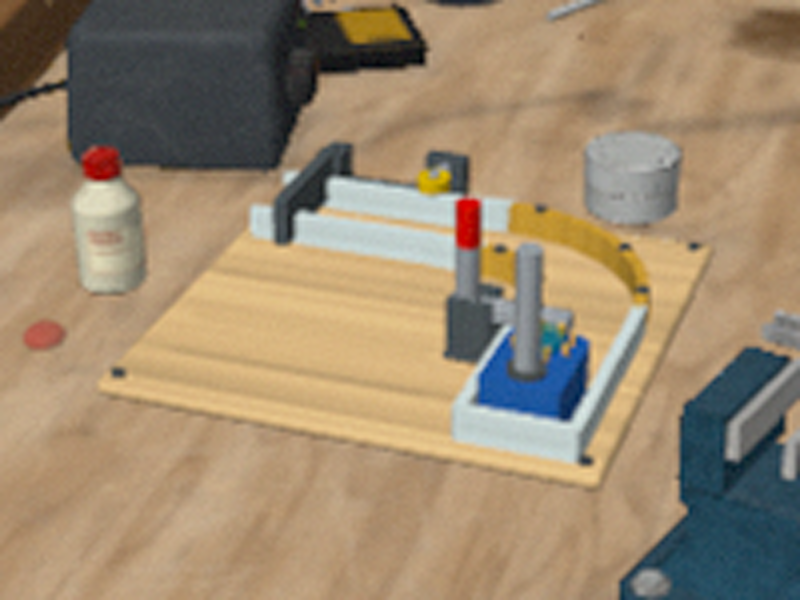

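Pictures (4x crops): knob top scene (490,250)/side (468,202), post top (521,323)/(529,247), three board screws visible, end stop at far left of the far leg, and roller (500,195)/(434,180). The sled sits at the near closed end. The bolt is shut across the channel.

Run:
```python
from h import *
np.set_printoptions(precision=4,suppress=True)
P=dict(knobtop=((490,252),(468,203)),posttop=((521,324),(529,248)),screwL=((139,373),(118,373)),screwF=((558,538),(587,461)),screwR=((745,296),(694,246)),roller=((500,193),(434,180)),nugget=((545,402),(552,338)),tin=((707,185),(633,155)),oilcap=((163,148),(101,158)),stopTopFar=((420,148),(340,148)),stopTopNear=((342,205),(282,200)))
for k,(a,b) in P.items():
    ra=ray("scene",(190+a[0]/4,160+a[1]/4));rb=ray("side",(200+b[0]/4,160+b[1]/4))
    p,e=tri(ra,rb);print(k,p,round(e,4))
for k in("screwL","screwF","screwR"):
    a,b=P[k];print(k,atz("scene",(190+a[0]/4,160+a[1]/4),.008),atz("side",(200+b[0]/4,160+b[1]/4),.008))
for k,z in(("knobtop",.083),("posttop",.096)):
    a,b=P[k];print(k,atz("scene",(190+a[0]/4,160+a[1]/4),z),atz("side",(200+b[0]/4,160+b[1]/4),z))
```

```text
knobtop [ 0.5029 -0.0284  0.0865] 0.002
posttop [0.4607 0.0348 0.0998] 0.0018
screwL [0.6509 0.0404 0.0121] 0.0023
screwF [0.4291 0.0567 0.0147] 0.0011
screwR [ 0.4158 -0.1534  0.0167] 0.0022
roller [ 0.5552 -0.1612  0.0333] 0.0016
nugget [0.4544 0.0153 0.0482] 0.0
tin [ 0.4605 -0.2224  0.033 ] 0.0011
oilcap [ 0.6991 -0.0587  0.0728] 0.0021
stopTopFar [ 0.6133 -0.1812  0.0361] 0.003
stopTopNear [ 0.6186 -0.1008  0.0403] 0.0032
screwL [0.6528 0.0369 0.008 ] [0.6554 0.0326 0.008 ]
screwF [0.4311 0.05   0.008 ] [0.4315 0.0458 0.008 ]
screwR [ 0.4178 -0.1653  0.008 ] [ 0.419  -0.1722  0.008 ]
knobtop [ 0.5039 -0.0324  0.083 ] [ 0.5058 -0.0371  0.083 ]
posttop [0.4617 0.0305 0.096 ] [0.4632 0.0261 0.096 ]
```

```bash
python3 -m pendant '[[0.2,0.0385,-0.03,0,0],[0.2,0.0385,-0.03,0,0],[0.2,0.0385,-0.03,0,0],[0.2,0.0385,-0.03,0,0],[0.2,0.0385,-0.03,0,0],[0.2,0.0385,-0.03,0,0],[0.2,0.0385,-0.03,0,0],[0.2,0.0385,-0.03,0,0]]' 20
python3 -m pendant '[[0,0.0385,-0.03,0,0],[0,0.0385,-0.03,0,0],[0,0.0385,-0.03,0,0],[0,0,0,0.01,-0.175],[0,0,0,0.01,-0.175],[0,0,0,0.01,-0.175],[0,0,0,0.01,-0.175],[0,0,0,0,-0.175]]'
cat >> h.py <<'E'
from scipy.spatial.transform import Rotation as Ro
def tool():
    s=env.get_state();q=s["orientation"];T=np.eye(4);T[:3,:3]=Ro.from_quat([q[1],q[2],q[3],q[0]]).as_matrix();T[:3,3]=s["tcp_pos"];return T
def wray(T,px):
    c=env.calibration("wrist");K=np.array(c["K"]);M=T@np.array(c["tool_from_camera"])
    v=np.array([(px[0]-K[0,2])/K[0,0],(px[1]-K[1,2])/K[1,1]]);r=np.hypot(*v)
    d=np.array([*(v/r*np.sin(r)),np.cos(r)]);return M[:3,3],M[:3,:3]@d
def wproj(T,p):
    c=env.calibration("wrist");K=np.array(c["K"]);M=np.linalg.inv(T@np.array(c["tool_from_camera"]))
    q=M[:3,:3]@np.array(p)+M[:3,3];r=np.arctan2(np.hypot(q[0],q[1]),q[2]);v=q[:2]/np.hypot(*q[:2])*r
    return K[0,2]+K[0,0]*v[0],K[1,2]+K[1,1]*v[1]
def yaw(T): return np.arctan2(T[1,1],T[0,1])
E
python3 - <<'E'
from h import *
T=tool();im=env.read_camera("wrist");cv2.imwrite("pics/w1.png",im[:,:,::-1]);np.save("T1.npy",T)
print(T.round(4),yaw(T));c=env.calibration("wrist");print(np.round(c["K"],1),np.round(c["tool_from_camera"],3))
for l in("bolt_knob","sled_post","nugget","latch","bolt"):
    print(l,[(np.round(x["centre"]),round(x["score"],2)) for x in env.recognise("wrist",l)[:2]])
E
```

```text
clock: 2.2
tcp_pos: [0.4264, -0.1592, 0.2486]
orientation: [0.0, 0.973, 0.231, 0.0]
wrist_force: [0.6, -0.7, 0.0]
finger_gap: 0.0514
grip_force: 0.0
clock: 3.2
tcp_pos: [0.4879, -0.0281, 0.2075]
orientation: [-0.001, 0.781, 0.624, -0.001]
wrist_force: [0.4, 0.4, 0.7]
finger_gap: 0.0429
grip_force: 0.0
[[ 2.213e-01  9.752e-01 -1.500e-03  4.879e-01]
 [ 9.752e-01 -2.213e-01  2.000e-04 -2.810e-02]
 [-1.000e-04 -1.500e-03 -1.000e+00  2.075e-01]
 [ 0.000e+00  0.000e+00  0.000e+00  1.000e+00]] -0.22314213668974453
[[325.2   0.  276.8]
 [  0.  325.2 207. ]
 [  0.    0.    1. ]] [[ 0.001 -0.965 -0.262  0.067]
 [ 1.     0.001  0.    -0.   ]
 [-0.    -0.262  0.965 -0.126]
 [ 0.     0.     0.     1.   ]]
bolt_knob [(array([279., 198.]), 0.72), (array([290., 335.]), 0.66)]
sled_post [(array([240., 150.]), 0.66), (array([325., 200.]), 0.62)]
nugget [(array([239., 169.]), 0.58)]
latch []
bolt [(array([284., 201.]), 0.7)]
```

View pics/w1.png

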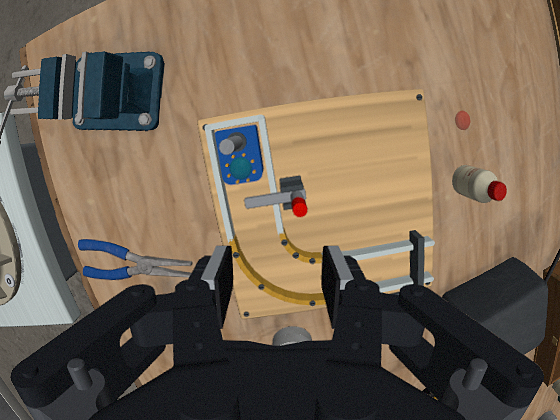

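Wrist view: red knob top (300,208), post top (228,146), screws at (418,98), (207,127), (247,314), nugget (240,168); bolt arm runs left from the knob across the channel.

Run:
```python
from h import *
np.set_printoptions(precision=4,suppress=True)
T=np.load("T1.npy")
W=dict(knobtop=((300,207),.083,(490,252),(468,203)),posttop=((227.5,147),.096,(521,324),(529,248)),screwL=((418,98),.008,(139,373),(118,373)),screwF=((210,127),.008,(558,538),(587,461)),screwR=((247,314),.008,(745,296),(694,246)))
out={}
for k,(w,z,a,b) in W.items():
    o,d=wray(T,w);p=o+d*(z-o[2])/d[2];out[k]=p
    print(k,p,*tri((o,d),ray("scene",(190+a[0]/4,160+a[1]/4))),tri((o,d),ray("side",(200+b[0]/4,160+b[1]/4)))[0])
F,L,R=[out["screw"+c] for c in"FLR"]
print("yaws",np.arctan2(*(L-F)[1::-1]),np.arctan2((R-F)[0],-(R-F)[1]),np.linalg.norm(L-F),np.linalg.norm(R-F))
```

```text
knobtop [ 0.5055 -0.0327  0.083 ] [ 0.5049 -0.0333  0.0821] 0.001261651462068533 [ 0.505  -0.0322  0.0853]
posttop [0.463  0.0272 0.096 ] [0.4628 0.0272 0.0937] 0.00042209253746145186 [0.463  0.0273 0.0966]
screwL [0.6532 0.0344 0.008 ] [0.6545 0.0344 0.0057] 0.0004106297339851356 [0.6537 0.0345 0.009 ]
screwF [0.4357 0.0475 0.008 ] [0.4337 0.0469 0.0043] 0.0028528869069500036 [0.4335 0.0469 0.0079]
screwR [ 0.4191 -0.1693  0.008 ] [ 0.4187 -0.1711  0.0046] 0.0010475374288106646 [ 0.419  -0.1687  0.0095]
yaws -0.060270091113304954 -0.07634729559673753 0.2178733629519127 0.2174527577598158
```

```bash
python3 -m pendant '[[0,0,0,0,-0.16],[0,-0.0038,0.0176,0.03,0],[0,0,0,0.036,0],[0,0,0,0.036,0],[0,0,0,0.036,0],[0,0,0,0,0],[-1,0,0,0,0],[-1,0,0,0,0]]' 20
python3 -m pendant '[[-1,0,0,0,0],[-1,0,0,0,0]]'
```

```text
clock: 4.5
tcp_pos: [0.507, -0.0336, 0.0721]
orientation: [0.001, 0.731, 0.682, 0.001]
wrist_force: [-0.3, 0.7, 0.4]
finger_gap: 0.0113
grip_force: 21.7
clock: 4.75
tcp_pos: [0.507, -0.0335, 0.072]
orientation: [0.001, 0.731, 0.682, 0.001]
wrist_force: [-1.2, 0.2, 7.2]
finger_gap: 0.0121
grip_force: 22.2
```

```bash
python3 -m pendant '[[-1,0,0.008,0,0],[-1,0,0.008,0,0],[-1,0,0.008,0,0],[-1,0,0.007,0,0],[-1,0,0,0,0]]'
python3 -m pendant '[[-1,0,0.002,0,0],[-1,0,0.001,0,0],[-1,0,0,0,0]]'
```

```text
clock: 5.38
tcp_pos: [0.5356, -0.0353, 0.072]
orientation: [-0.0, 0.731, 0.682, -0.001]
wrist_force: [-7.3, 1.0, 13.1]
finger_gap: 0.0115
grip_force: 22.9
clock: 5.75
tcp_pos: [0.5358, -0.0353, 0.0719]
orientation: [-0.002, 0.731, 0.682, -0.002]
wrist_force: [-15.1, -0.1, 19.5]
finger_gap: 0.0113
grip_force: 24.0
```

```bash
python3 -m pendant '[[-1,0,-0.001,-0.003,0],[-1,0,0,-0.002,0],[-1,0,0,0,0]]'
python3 - <<'E'
from h import *
s=env.get_state();print(s["tcp_pos"],s["wrist_force"],s["finger_gap"],s["joint_pos"])
cv2.imwrite("pics/a.png",np.vstack([cv2.resize(env.read_camera("scene")[180:280,230:400],None,fx=3,fy=3),cv2.resize(env.read_camera("side")[170:270,230:400],None,fx=3,fy=3)])[:,:,::-1])
E
```

```text
clock: 6.12
tcp_pos: [0.5357, -0.0352, 0.0726]
orientation: [-0.003, 0.731, 0.682, -0.002]
wrist_force: [-2.8, -2.1, -22.9]
finger_gap: 0.0115
grip_force: 20.1
[ 0.53566745 -0.03520483  0.07257294] [ -2.78202436  -2.05123969 -22.8542978 ] 0.011466347468103728 [-2.14827965e-01  3.64497565e-01 -3.35764652e-01  8.77472606e-01
 -7.14490903e-04  1.42530504e+00]
```

View pics/a.png

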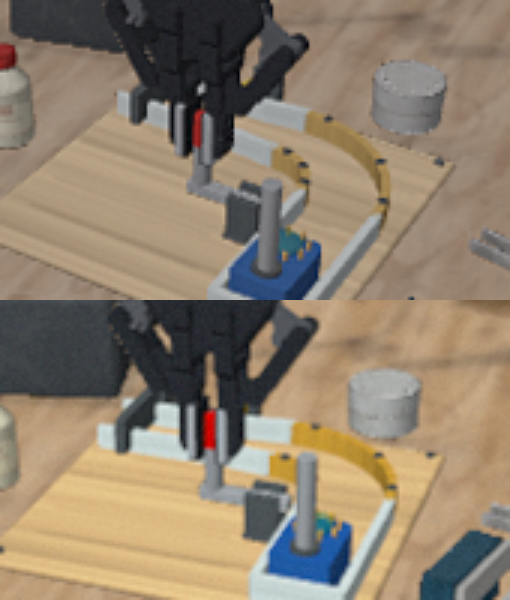

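```bash
python3 -m pendant '[[-1,0,0,0.003,0],[-1,0,0.002,0,0],[-0.4,0,0,0,0],[-0.4,0,0,0,0],[-0.4,0,0,-0.03,0],[-0.4,0,0,-0.04,0],[-0.4,0,0,0,0]]'
python3 - <<'E'
from h import *
np.set_printoptions(precision=4,suppress=True)
T=tool();im=env.read_camera("wrist");cv2.imwrite("pics/w2.png",im[60:360,80:480,::-1]);np.save("T2.npy",T)
print(T[:3,3],yaw(T))
for l in("bolt_knob","sled_post","nugget"):
    print(l,[(np.round(x["centre"]),round(x["score"],2)) for x in env.recognise("wrist",l)[:2]])
E
```

```text
clock: 7.1
tcp_pos: [0.5462, -0.0366, 0.1481]
orientation: [0.006, 0.731, 0.682, 0.004]
wrist_force: [-0.8, 0.2, -0.2]
finger_gap: 0.0257
grip_force: 0.0
[ 0.5462 -0.0366  0.1481] -0.06876288934988473
bolt_knob [(array([247., 209.]), 0.89), (array([163., 148.]), 0.43)]
sled_post [(array([163., 144.]), 0.96)]
nugget [(array([158., 167.]), 0.87), (array([276., 198.]), 0.46)]
```

View pics/w2.png

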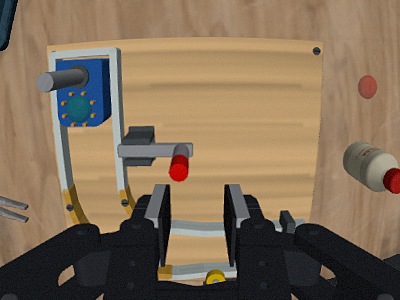

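Run:
```python
from h import *
np.set_printoptions(precision=4,suppress=True)
T=np.load("T2.npy");Rt=np.array([[.998,.062],[-.062,.998]]);O=np.array([.5188,-.0739])
def show(k,u,z):
    o,d=wray(T,(80+u[0],60+u[1]));p=o+d*(z-o[2])/d[2];print(k,p,"track",Rt.T@(p[:2]-O))
show("knob",(178.5,171),.083);show("post",(43,82),.096);show("bartip",(118,150),.04)
show("railL in",(62,130),.024);show("railR in",(109,130),.024);show("railR out",(120,130),.024);show("L",(317,51),.008);show("latch",(214,279),.033);show("nugget",(79,109),.045);show("pt",(65,170),.024)
```

```text
knob [ 0.5357 -0.0359  0.083 ] track [0.0145 0.039 ]
post [0.4614 0.0279 0.096 ] track [-0.0636  0.098 ]
bartip [ 0.488  -0.0311  0.04  ] track [-0.0333  0.0408]
railL in [ 0.4374 -0.0148  0.024 ] track [-0.0849  0.0539]
railR in [ 0.4785 -0.0183  0.024 ] track [-0.0436  0.053 ]
railR out [ 0.4877 -0.019   0.024 ] track [-0.0345  0.0529]
L [0.6551 0.0351 0.008 ] track [0.1293 0.1172]
latch [ 0.5551 -0.1621  0.033 ] track [ 0.0417 -0.0858]
nugget [0.4632 0.0036 0.045 ] track [-0.0603  0.0739]
pt [ 0.4338 -0.0497  0.024 ] track [-0.0863  0.0189]
```

Bolt is drawn (moved 30 mm to a firm stop; the bar's tip is outside the channel). Next: turn and go over the post.

```bash
python3 -m pendant '[[-0.4,0,0,0,-0.175],[-0.4,0,0,0,-0.175],[-0.4,0,0,0,-0.175],[-0.4,0,0,0,-0.175],[-0.4,0,0,0,-0.175],[-0.4,0,0,0,-0.175],[-0.4,0,0,0,-0.175],[-0.4,0,0,0,-0.175]]'
python3 -m pendant '[[-0.4,0,0,0,-0.175],[-0.4,0.045,0.03,0,0],[-0.4,0.043,0.029,0,0],[-0.4,0,0,0,0],[-0.4,0,0,0,0]]'
python3 - <<'E'
from h import *
T=tool();print(T.round(4),yaw(T))
for l in("sled_post","nugget"):
    if l=="sled_post":env.read_camera("wrist")
    for x in env.recognise("wrist",l)[:1]:
        z=.075 if l=="sled_post" else .045
        o,d=wray(T,x["centre"]);p=o+d*(z-o[2])/d[2];print(l,x,p)
print("expect post top at",wproj(T,(.4622,.0276,.096)))
E
```

```text
clock: 8.3
tcp_pos: [0.5403, -0.0355, 0.1412]
orientation: [-0.001, 0.117, 0.993, 0.0]
wrist_force: [0.3, -0.5, -0.4]
finger_gap: 0.0257
grip_force: 0.0
clock: 8.93
tcp_pos: [0.4572, 0.0289, 0.1421]
orientation: [0.0, 0.032, 0.999, -0.0]
wrist_force: [0.4, 0.4, 0.4]
finger_gap: 0.0254
grip_force: 0.0
[[-9.979e-01  6.430e-02  9.000e-04  4.572e-01]
 [ 6.430e-02  9.979e-01 -2.000e-04  2.890e-02]
 [-9.000e-04 -2.000e-04 -1.000e+00  1.421e-01]
 [ 0.000e+00  0.000e+00  0.000e+00  1.000e+00]] 1.5064658574464376
sled_post {'centre': [266.3, 214.2], 'score': 0.97} [0.44770149 0.02420502 0.075     ]
nugget {'centre': [239.7, 217.5], 'score': 0.97} [0.45778574 0.00329222 0.045     ]
expect post top at (np.float64(272.9504137013439), np.float64(248.57084803772344))
```

Run:
```python
from h import *
T=tool();im=env.read_camera("wrist")[:,:,::-1].copy();cv2.imwrite("pics/w3.png",im[100:350,130:430])
for z in(.036,.066,.096):print(wproj(T,(.4622,.0276,z)))
```

```text
(np.float64(274.6052067288883), np.float64(216.80836165196786))
(np.float64(274.2913755177174), np.float64(230.10748964604926))
(np.float64(273.88533170600584), np.float64(247.4549868118551))
```

View pics/w3.png

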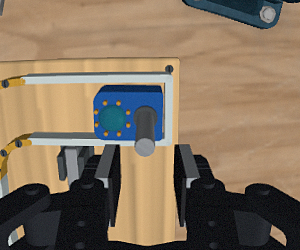

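```bash
python3 -m pendant '[[-0.4,-0.0051,-0.0007,0.02,0],[-0.4,0,0,0.03,0],[-0.4,0,0,0.022,0],[-0.4,0,0,0,0],[-0.7,0,0,0,0],[-1,0,0,0,0],[-1,0,0,0,0],[-1,0,0,0,0]]' 20
python3 -m pendant '[[-1,0,0,0,0],[-1,0,0,0,0]]'
```

```text
clock: 10.12
tcp_pos: [0.4624, 0.0277, 0.0709]
orientation: [0.001, 0.032, 0.999, -0.0]
wrist_force: [0.8, -1.4, 0.2]
finger_gap: 0.0113
grip_force: 20.8
clock: 10.38
tcp_pos: [0.4623, 0.0277, 0.0709]
orientation: [0.001, 0.032, 0.999, -0.0]
wrist_force: [-0.5, -1.4, 4.5]
finger_gap: 0.0113
grip_force: 21.1
```

```bash
python3 -m pendant '[[-1,0,-0.004,0,0],[-1,0,-0.006,0,0],[-1,0,-0.007,0,0],[-1,0,-0.007,0,0]]'
python3 -m pendant '[[-1,0,-0.007,0,0],[-1,0,-0.007,0,0],[-1,0,-0.007,0,0],[-1,0,-0.007,0,0]]'
```

```text
clock: 10.88
tcp_pos: [0.4608, 0.0042, 0.0709]
orientation: [0.001, 0.032, 0.999, 0.001]
wrist_force: [-0.5, 2.8, 6.3]
finger_gap: 0.0114
grip_force: 21.4
clock: 11.38
tcp_pos: [0.4589, -0.0238, 0.0709]
orientation: [0.001, 0.032, 0.999, 0.001]
wrist_force: [0.1, 2.8, 5.7]
finger_gap: 0.011
grip_force: 21.4
```

```bash
cat > st.py <<'E'
from h import *
Rt=np.array([[.998,.062],[-.062,.998]]);O=np.array([.5188,-.0739])
T=tool();s=env.get_state();t=Rt.T@(T[:2,3]-O)*1000;y=yaw(T);f=T[:3,:3].T@s["wrist_force"]
ph=(y+.062-np.pi/2)%(2*np.pi)
if ph>5: ph-=2*np.pi
c=t+13*np.array([np.sin(ph),-np.cos(ph)])
print("post",t.round(1),"phi",round(ph,3),"centre",c.round(1),"r",np.hypot(*c).round(1),"ang",np.arctan2(-c[1],-c[0]).round(3),"F tool",f.round(1),"Mz",round(s["ft_torque"][2],2),"z",T[2,3].round(4))
E
python3 -m pendant '[[-1,-0.0005,-0.0065,0,0],[-1,-0.0005,-0.0065,0,0],[-1,-0.0005,-0.0065,0,0],[-1,-0.0005,-0.0065,0,0]]'; python3 st.py
```

```text
clock: 11.88
tcp_pos: [0.4592, -0.0499, 0.0709]
orientation: [0.001, 0.032, 0.999, 0.001]
wrist_force: [0.7, 2.1, 6.3]
finger_gap: 0.0116
grip_force: 21.4
post [-61.   20.3] phi -0.002 centre [-61.    7.3] r 61.5 ang -0.119 F tool [-0.6  2.1 -6.3] Mz 0.03 z 0.0709
```

```bash
python3 -m pendant '[[-1,0.000,-0.005,0,-0.04],[-1,0.0005,-0.005,0,-0.07],[-1,0.001,-0.006,0,-0.1],[-1,0.001,-0.006,0,-0.1]]'; python3 st.py
```

```text
clock: 12.38
tcp_pos: [0.4572, -0.0719, 0.0709]
orientation: [0.001, -0.124, 0.992, 0.0]
wrist_force: [-0.1, 2.8, 6.8]
finger_gap: 0.0115
grip_force: 21.4
post [-61.6  -1.8] phi 0.311 centre [-57.7 -14.2] r 59.4 ang 0.242 F tool [-0.6  2.7 -6.8] Mz 0.01 z 0.0709
```

```bash
python3 -m pendant '[[-1,0.0012,-0.006,0,-0.085],[-1,0.001,-0.006,0,-0.09],[-1,0.001,-0.006,0,-0.095]]'; python3 st.py;  python3 -m pendant '[[-1,0.001,-0.006,0,-0.1],[-1,0.001,-0.006,0,-0.1]]'; python3 st.py
```

```text
clock: 12.75
tcp_pos: [0.4598, -0.0899, 0.0709]
orientation: [0.0, -0.256, 0.967, 0.0]
wrist_force: [-0.5, 1.9, 7.2]
finger_gap: 0.0115
grip_force: 21.5
post [-57.9 -19.7] phi 0.581 centre [-50.8 -30.5] r 59.3 ang 0.541 F tool [-0.5  1.9 -7.2] Mz -0.0 z 0.0709
clock: 13.0
tcp_pos: [0.464, -0.1013, 0.0709]
orientation: [-0.0, -0.352, 0.936, 0.0]
wrist_force: [-3.1, 0.3, 8.4]
finger_gap: 0.0115
grip_force: 21.6
post [-53.  -30.7] phi 0.781 centre [-43.8 -40. ] r 59.3 ang 0.739 F tool [ 2.1  2.3 -8.4] Mz -0.01 z 0.0709
```

```bash
python3 -m pendant '[[-1,0.0014,-0.006,-0.0004,-0.1],[-1,0.0012,-0.006,0,-0.1],[-1,0.001,-0.006,0,-0.1]]'; python3 st.py;  python3 -m pendant '[[-1,0.001,-0.006,0,-0.1],[-1,0.001,-0.006,0,-0.1]]'; python3 st.py
```

```text
clock: 13.38
tcp_pos: [0.4743, -0.1163, 0.0709]
orientation: [-0.001, -0.487, 0.873, 0.0]
wrist_force: [-2.5, 0.4, 6.2]
finger_gap: 0.0111
grip_force: 21.4
post [-41.8 -45.1] phi 1.08 centre [-30.3 -51.2] r 59.5 ang 1.037 F tool [ 1.   2.4 -6.2] Mz -0.02 z 0.0709
clock: 13.62
tcp_pos: [0.4837, -0.1243, 0.0709]
orientation: [-0.001, -0.572, 0.82, 0.0]
wrist_force: [-2.6, -2.4, 6.3]
finger_gap: 0.0109
grip_force: 21.4
post [-31.9 -52.4] phi 1.28 centre [-19.4 -56.2] r 59.4 ang 1.238 F tool [ 3.2  1.6 -6.3] Mz -0.02 z 0.0709
```

```bash
python3 -m pendant '[[-1,0.0018,-0.006,0,-0.1],[-1,0.0016,-0.006,0,-0.09]]'; python3 st.py;  python3 -m pendant '[[-1,0.0016,-0.006,0,-0.06],[-1,0.001,-0.005,0,-0.035]]'; python3 st.py
```

```text
clock: 13.88
tcp_pos: [0.4944, -0.1309, 0.0709]
orientation: [-0.0, -0.647, 0.762, 0.0]
wrist_force: [-2.2, 0.2, 5.6]
finger_gap: 0.0117
grip_force: 21.3
post [-20.8 -58.4] phi 1.47 centre [ -7.8 -59.7] r 60.2 ang 1.44 F tool [ 0.1  2.3 -5.6] Mz 0.03 z 0.0709
clock: 14.12
tcp_pos: [0.505, -0.1348, 0.0709]
orientation: [-0.0, -0.682, 0.731, 0.0]
wrist_force: [-2.9, 0.2, 6.0]
finger_gap: 0.0112
grip_force: 21.3
post [-10.  -61.7] phi 1.563 centre [  3.  -61.8] r 61.8 ang 1.619 F tool [ 0.   2.9 -6. ] Mz -0.06 z 0.0709
```

```bash
python3 -m pendant '[[-1,0,-0.003,0,-0.008],[-1,0,-0.003,0,0],[-1,0,-0.003,0,0]]'; python3 st.py;  python3 -m pendant '[[-1,0,-0.003,0,0],[-1,0,-0.003,0,0]]'; python3 st.py
```

```text
clock: 14.5
tcp_pos: [0.5136, -0.1361, 0.071]
orientation: [-0.001, -0.684, 0.729, -0.0]
wrist_force: [-3.8, -4.3, 6.6]
finger_gap: 0.0114
grip_force: 21.4
post [ -1.3 -62.4] phi 1.569 centre [ 11.7 -62.5] r 63.5 ang 1.756 F tool [ 4.5  3.5 -6.6] Mz -0.03 z 0.071
clock: 14.75
tcp_pos: [0.5189, -0.1366, 0.071]
orientation: [-0.002, -0.684, 0.729, 0.0]
wrist_force: [-6.4, -3.5, 8.1]
finger_gap: 0.0115
grip_force: 21.6
post [  4.  -62.5] phi 1.569 centre [ 17.  -62.6] r 64.8 ang 1.836 F tool [ 3.9  6.2 -8.1] Mz -0.12 z 0.071
```

```bash
python3 -m pendant '[[-1,0,-0.003,0,0],[-1,0,-0.003,0,0]]'; python3 st.py;  python3 -m pendant '[[-1,0,-0.003,0,0],[-1,0,0,0,0]]'; python3 st.py
```

```text
clock: 15.0
tcp_pos: [0.525, -0.1371, 0.071]
orientation: [-0.002, -0.684, 0.729, 0.0]
wrist_force: [-5.3, -3.5, 7.2]
finger_gap: 0.0114
grip_force: 21.5
post [ 10.1 -62.7] phi 1.569 centre [ 23.1 -62.7] r 66.9 ang 1.924 F tool [ 3.8  5.1 -7.2] Mz -0.06 z 0.071
clock: 15.25
tcp_pos: [0.5287, -0.1375, 0.071]
orientation: [-0.001, -0.684, 0.729, -0.0]
wrist_force: [-3.8, -4.7, 5.3]
finger_gap: 0.0117
grip_force: 21.3
post [ 13.9 -62.8] phi 1.569 centre [ 26.9 -62.9] r 68.4 ang 1.975 F tool [ 5.   3.5 -5.3] Mz 0.02 z 0.071
```

```bash
python3 -m pendant '[[-1,0.0005,-0.003,0,0],[-1,0.0003,-0.003,0,0]]'; python3 st.py;  python3 -m pendant '[[-1,0.0002,-0.003,0,0],[-1,0.0002,-0.003,0,0]]'; python3 st.py
```

```text
clock: 15.5
tcp_pos: [0.5342, -0.1382, 0.071]
orientation: [-0.001, -0.684, 0.729, 0.0]
wrist_force: [-4.2, -2.6, 5.8]
finger_gap: 0.0114
grip_force: 21.4
post [ 19.4 -63.2] phi 1.569 centre [ 32.4 -63.3] r 71.1 ang 2.044 F tool [ 2.9  4.1 -5.7] Mz 0.05 z 0.071
clock: 15.75
tcp_pos: [0.5403, -0.1388, 0.0709]
orientation: [-0.001, -0.684, 0.729, 0.0]
wrist_force: [-3.9, -1.3, 6.7]
finger_gap: 0.0115
grip_force: 21.4
post [ 25.4 -63.4] phi 1.569 centre [ 38.4 -63.4] r 74.2 ang 2.116 F tool [ 1.6  3.9 -6.7] Mz 0.04 z 0.0709
```

```bash
python3 -m pendant '[[-1,0.0001,-0.003,0,0],[-1,0.0001,-0.003,0,0]]'; python3 st.py;  python3 -m pendant '[[-1,0,-0.003,0,0],[-1,0,-0.003,0,0]]'; python3 st.py
```

```text
clock: 16.0
tcp_pos: [0.5462, -0.1392, 0.0709]
orientation: [-0.001, -0.684, 0.729, 0.0]
wrist_force: [-4.3, -0.7, 6.2]
finger_gap: 0.0114
grip_force: 21.4
post [ 31.4 -63.5] phi 1.57 centre [ 44.4 -63.5] r 77.5 ang 2.181 F tool [ 0.9  4.3 -6.2] Mz 0.05 z 0.0709
clock: 16.25
tcp_pos: [0.5522, -0.1396, 0.0709]
orientation: [-0.001, -0.684, 0.729, 0.0]
wrist_force: [-3.7, -1.8, 7.2]
finger_gap: 0.0112
grip_force: 21.4
post [ 37.4 -63.5] phi 1.57 centre [ 50.4 -63.5] r 81.1 ang 2.242 F tool [ 2.   3.5 -7.2] Mz 0.11 z 0.0709
```

```bash
python3 -m pendant '[[-1,0.0002,-0.003,0,0],[-1,0.0001,-0.003,0,0],[-1,0.0001,-0.003,0,0]]'; python3 st.py;  python3 -m pendant '[[-1,0.0001,-0.003,0,0],[-1,0,-0.002,0,0],[-1,0,-0.002,0,0]]'; python3 st.py
```

```text
clock: 16.62
tcp_pos: [0.5612, -0.1403, 0.0709]
orientation: [-0.001, -0.684, 0.729, 0.0]
wrist_force: [-3.6, -0.2, 6.7]
finger_gap: 0.0111
grip_force: 21.4
post [ 46.5 -63.6] phi 1.57 centre [ 59.5 -63.6] r 87.1 ang 2.322 F tool [ 0.4  3.5 -6.7] Mz 0.06 z 0.0709
clock: 17.0
tcp_pos: [0.5683, -0.1407, 0.0709]
orientation: [-0.001, -0.684, 0.729, 0.0]
wrist_force: [-3.4, 0.8, 6.1]
finger_gap: 0.0114
grip_force: 21.4
post [ 53.5 -63.6] phi 1.57 centre [ 66.5 -63.6] r 92.0 ang 2.378 F tool [-0.6  3.4 -6.1] Mz -0.01 z 0.0709
```

```bash
python3 -m pendant '[[-1,0,-0.002,0,0],[-1,0,-0.0015,0,0]]'; python3 st.py
```

```text
clock: 17.25
tcp_pos: [0.572, -0.141, 0.0709]
orientation: [-0.0, -0.685, 0.729, 0.0]
wrist_force: [-2.8, -0.5, 5.1]
finger_gap: 0.0114
grip_force: 21.3
post [ 57.3 -63.7] phi 1.57 centre [ 70.3 -63.7] r 94.8 ang 2.405 F tool [ 0.7  2.8 -5.1] Mz 0.04 z 0.0709
```

Now feel for the stop with 1.5 mm steps.

```bash
for i in 1; do python3 -m pendant '[[-1,0,-0.0015,0,0],[-1,0,-0.0015,0,0]]'; python3 st.py; python3 -m pendant '[[-1,0,-0.0015,0,0]]'; python3 st.py; done
```

```text
clock: 17.5
tcp_pos: [0.5753, -0.1412, 0.0709]
orientation: [-0.0, -0.685, 0.729, 0.0]
wrist_force: [-0.1, -1.2, 5.1]
finger_gap: 0.0113
grip_force: 21.3
post [ 60.6 -63.6] phi 1.57 centre [ 73.6 -63.7] r 97.3 ang 2.428 F tool [ 1.2  0.1 -5.1] Mz 0.03 z 0.0709
clock: 17.62
tcp_pos: [0.577, -0.1413, 0.0709]
orientation: [-0.0, -0.685, 0.729, 0.0]
wrist_force: [-3.0, -0.5, 5.8]
finger_gap: 0.0113
grip_force: 21.3
post [ 62.2 -63.7] phi 1.57 centre [ 75.2 -63.7] r 98.6 ang 2.439 F tool [ 0.7  3.  -5.8] Mz 0.06 z 0.0709
```

```bash
python3 -m pendant '[[-1,0,-0.0015,0,0]]';python3 -m pendant '[[-1,0,-0.0015,0,0]]'; python3 st.py
```

```text
clock: 17.75
tcp_pos: [0.5783, -0.1414, 0.0709]
orientation: [-0.0, -0.685, 0.729, 0.0]
wrist_force: [-5.9, -0.3, 8.7]
finger_gap: 0.0113
grip_force: 21.7
clock: 17.88
tcp_pos: [0.5784, -0.1414, 0.0709]
orientation: [-0.001, -0.684, 0.729, 0.001]
wrist_force: [-9.7, -0.5, 12.6]
finger_gap: 0.0111
grip_force: 22.0
post [ 63.6 -63.7] phi 1.57 centre [ 76.6 -63.7] r 99.6 ang 2.448 F tool [  1.1   9.7 -12.5] Mz 0.05 z 0.0709
```

```bash
python3 -m pendant '[[-1,0,0.0015,-0.0008,0],[-1,0,0,0,0]]'; python3 st.py; python3 -m pendant '[[-0.6,0,0,0,0],[-0.4,0,0,0,0],[-0.4,0,0,0,0],[-0.4,0,0,-0.01,0],[-0.4,0,0,-0.03,0],[-0.4,0,0,-0.05,0],[-0.4,0.05,0,-0.05,0],[-0.4,0,0,0,0]]'
python3 - <<'E'
from h import *
a=env.read_camera("scene")[185:260,250:350];b=env.read_camera("side")[175:250,240:340];T=tool();w=env.read_camera("wrist")
for k,i in(("f1",np.hstack([a,b])),):cv2.imwrite(f"pics/{k}.png",cv2.resize(i,None,fx=4,fy=4,interpolation=2)[:,:,::-1])
p=wproj(T,(.5784,-.1414,.05));print(p);x,y=int(p[0]),int(p[1])
cv2.imwrite("pics/fw.png",cv2.resize(w[max(0,y-70):y+70,max(0,x-90):x+90],None,fx=4,fy=4,interpolation=2)[:,:,::-1])
E
```

```text
clock: 18.12
tcp_pos: [0.5782, -0.1413, 0.071]
orientation: [-0.0, -0.685, 0.729, 0.0]
wrist_force: [-1.6, -1.5, 1.3]
finger_gap: 0.0113
grip_force: 20.9
post [ 63.4 -63.6] phi 1.57 centre [ 76.4 -63.6] r 99.4 ang 2.448 F tool [ 1.6  1.5 -1.3] Mz 0.01 z 0.071
clock: 19.12
tcp_pos: [0.5783, -0.1887, 0.211]
orientation: [0.002, -0.684, 0.73, -0.005]
wrist_force: [-0.1, -0.5, 0.1]
finger_gap: 0.0253
grip_force: 0.0
(np.float64(277.39000982749656), np.float64(241.1458436105321))
```

View pics/f1.png

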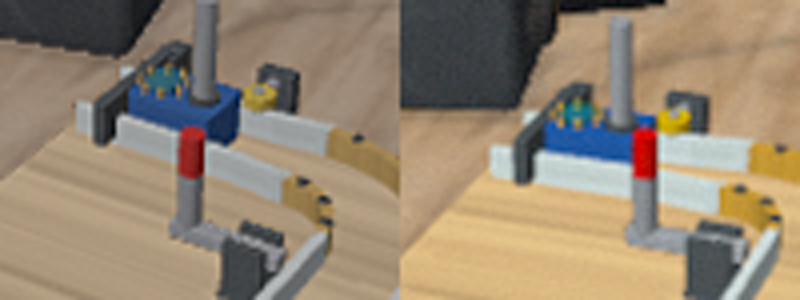

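View pics/fw.png

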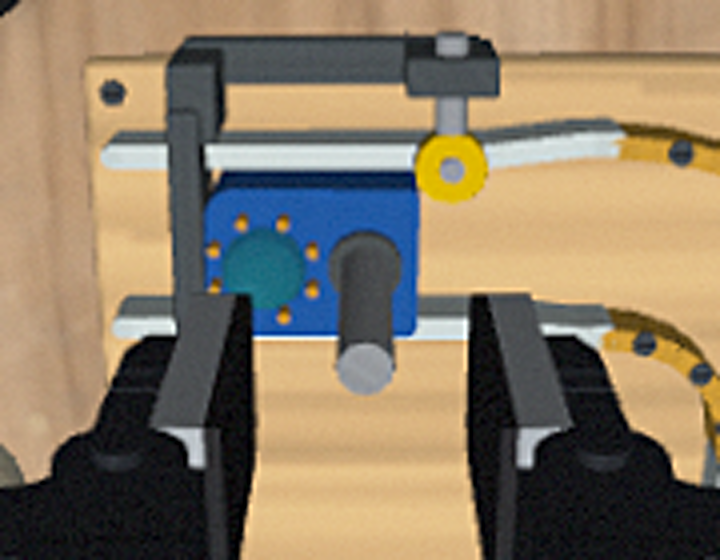

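The sled (180–415, 190–335 in the wrist crop) is against the stop, and the roller (450,168) has sprung out behind its tail. The nugget is in its nest, and the gripper is clear and touching nothing.

```bash
python3 -c "
from workcell import env
print(env.hand_in())"
```

```text
the job is handed in; nothing more can be done
None
```

Job handed in at about 19 s of the 58 s allowed: the bolt is drawn, the sled is home against the end stop with the roller sprung back behind it, the nugget is still in its nest, and the things beside the jig were not touched.

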